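Tip two sardine tins over on to their backs, lids up

ROBOT

A 7-joint arm with a two-finger parallel gripper is mounted at the origin on a cart in front of the work surface, level with it; the furniture and walls round the work are solid. World frame = base frame: x ahead of the robot, y to its left, z up, the work surface at z = 0. Lengths are in m, angles in rad, forces in N, time in s.
With the tool pointing down it reaches from about 0.425 to 0.925 m from the base axis. Payload 6.8 kg.
Tool frame: the origin (TCP) lies on the centre line of the jaws, within the pads' length; the fingertips stand 17 mm ahead of it and the grasp point (between the pads) lies 2 mm behind it; z points along the fingers, y is the line along which they close (so a half turn about z gives the same grasp; the last joint's range is limited). The gripper opens to 88 mm and grips with 3 to 60 N. Pads are 20 mm wide; open, the fingers measure 115 mm over their backs; the gripper's body (75 mm by 178 mm) begins 61 mm behind the grasp point.
Start: joints at [1.13, 0.477, 0.022, 1.555, -0.011, 1.109, -0.083], TCP at [0.221, -0.638, 0.24] pointing down, gripper open.
Joint ranges: [-2.96, 2.96], [-0.34, 2.1], [-1.41, 1.46], [0.24, 2.44], [-1.37, 4.51], [0.17, 1.92], [-2.96, 2.96]. Speed limits (rad/s): [2.39, 2.39, 3.14, 3.14, 3.14, 3.14, 3.14].

INTERFACE

Orientations are given as a unit quaternion [x, y, z, w].
In Python, from rig import monitor, imaging, r gives the robot as it stands. The module is installed in compiled form; this text tells all that it offers.
- The arm moves only by the tool arm_command, never from a script. Its argument "commands" is a list of rows, each an object with "jaw": the opening in per cent of the stroke, from 0 (shut) to 100 (fully open); "linear": the shift along the tool's x, y, z in mm, a list of three; "twist": the turn about the tool's z in rad. A call has 1 to 20 rows; each row shifts and turns the commanded pose from where the row before left it, along the tool's axes as they then stand; what a row does not reach is not made up. A row lasts 1/10 s, in which the tool goes at most 50 mm and 8.59 degrees, less where a joint would pass 70% of its speed; a pose out of reach is approached as far as the arm can. A call with a gripper value outside its range is refused whole. The fingers move at their own pace and stop on an object; "grip_force" is the grip in N (left out, the last holds). Time passes only in rows, so rows that do not move let the fingers close. It gives the time, the measured TCP pose, the force, the opening and the grip force at its end, in the units of the state.
- monitor.get_state(): the state, without advancing time (a new reading comes with each control period).
- imaging.capture(name): name is "side" or "top"; returns the picture (420x560x3 uint8, red, green, blue); there is no depth.
- imaging.camera_model(name): a dict with "mtx" (3x3 intrinsics, pixels), "position" and "rotation" of the camera in the world. Camera axes: x right, y down, z forward; pixel columns grow to the right and rows downward; lengths in m; the calibration is good to about 2 mm. A picture is of the moment at which its call begins. camera_model takes no time and is no camera call.
- r.hand_in(): hands the job in; it is judged then, once.
The state is a dict: "clock": time; "qpos": joint angles; "qd": joint speeds; "joint_efforts": joint torques, N m; "eef_pos": TCP position; "tool_rot": TCP orientation; "ft_force": force on the tool from outside, world axes, zero at the start; "torque": the same for the moment, N m; "finger_gap": finger opening in m; "finger_force": force on a finger pad.
Only numpy, scipy, OpenCV 4.12 (cv2) and the standard library are available. Lean on these libraries where they do the work, as an engineer would, in place of code of your own. Each camera call takes 0.05 s, during which the arm holds its last target. There are 200 camera calls.

TASK

Two flat sardine tins are standing on edge. Push each one over with the fingertips, where it stands, so that it ends up lying flat on the worktop with its lid (the printed side) up. Only push: do not pick a tin up or shove it along, and leave the egg timer, the salt shaker and the mug behind them where they are.

Things in the scene. Friction and masses are not known exactly. Their poses are not given: they have to be found in the camera images.
- tin_left_center (a point): Centre (half-way through its 26 mm depth) of the flat, rounded sardine tin that stands farther to the left (seen from the robot). Lid 63 x 105 mm, 0.15 kg. z axis: straight out of the printed lid; y: along the 105 mm length. It starts standing on a long side, 60 mm tall, this point 28 mm up, lid nearly upright (8 degrees back, facing slightly up) and facing any way but straight away from the robot; lying flat lid up, 13 mm up. A light push at 40 to 50 mm height tips it.
- tin_right_center (a point): Centre (half-way through its 26 mm depth) of the flat, rounded sardine tin that stands farther to the right (seen from the robot). Lid 63 x 105 mm, 0.15 kg. z axis: straight out of the printed lid; y: along the 105 mm length. It starts standing on a long side, 60 mm tall, this point 28 mm up, lid nearly upright (8 degrees back, facing slightly up) and facing any way but straight away from the robot; lying flat lid up, 13 mm up. A light push at 40 to 50 mm height tips it.
- egg_timer: White round kitchen timer with a knob on top, 61 mm across, 58 mm tall; origin at the centre of its underside. Not to be disturbed.
- salt_shaker: Grey-topped clear salt shaker, 44 mm across, 90 mm tall; origin at the centre of its underside. Not to be disturbed. It and the egg timer may have swapped places: one stands between the tins, the other farther back.
- mug: Blue-grey mug behind the work, 82 mm across, 111 mm with its handle, 106 mm tall; origin under the middle of that whole length. The right-most of the mugs; not to be disturbed.
There are look-alikes about, which are no part of the job. What is shaped like the part that bears tin_left_center but green is not meant.

How it is judged:
At the end, for the whole second after the job is handed in: Both tins lie flat on the worktop, lid up (within 7 degrees), their centres within 12 cm of where they started; the egg timer, salt shaker and mug stand upright (within 11 degrees) and within 3 cm of where they were (angle between each of tin_left_center, tin_right_center's own z axis and vertical below 0.12 rad and height (world z) of tin_left_center between 0.008 and 0.018 m and distance of each of tin_left_center, tin_right_center from where it was at the start of the episode below 0.12 m and height (world z) of tin_right_center between 0.008 and 0.018 m and distance of each of egg_timer, salt_shaker, mug from where it was at the start of the episode below 0.03 m and angle between each of egg_timer, salt_shaker, mug's own z axis and vertical below 0.2 rad); the robot touches nothing.
It fails at once if a tin is lifted: its centre rises more than 50 mm above the worktop (height (world z) of any of tin_left_center, tin_right_center above 0.05 m).
It fails at once if a tin is carried or shoved more than 12 cm (distance of any of tin_left_center, tin_right_center from where it was at the start of the episode above 0.12 m).
It fails at once if the egg timer, salt shaker or mug is moved 3 cm or tipped (distance of any of egg_timer, salt_shaker, mug from where it was at the start of the episode above 0.03 m or angle between any of egg_timer, salt_shaker, mug's own z axis and vertical above 0.3 rad).
It also fails if it takes over 42 s, if anything falls off the work surface, if the arm or the gripper's body presses on something with over 40 N, if the wrist force passes 120 N, or if a joint passes its speed limit or range.

## Working session

There is one attempt and no reset: what is moved stays moved. The work goes in short steps, Python scripts to look and compute and a tool call to move; the robot and the scene stay as the last step left them, time stands still between calls to the robot, and variables do not carry over. Pictures are saved under pics/ and viewed, at most 10 in all, crops included, and the job is handed in when it is done.

Besides the shell and the picture viewer there is one more tool, called after ">>>" by a JSON object that holds its "op" and its "data". arm_command: Moves the arm, as the interface text tells. Its arguments: {"type":"object","properties":{"commands":{"type":"array","items":{"type":"object","properties":{"jaw":{"type":"number"},"linear":{"type":"array","items":{"type":"number"}},"twist":{"type":"number"}}}},"grip_force":{"type":"number"}},"required":["commands"]}

```bash
mkdir -p pics; python3 - <<'E'
from rig import monitor, imaging, r
import cv2,json
for n in("side","top"):
    im=imaging.capture(n); cv2.imwrite(f"pics/{n}0.png",im[:,:,::-1])
    m=imaging.camera_model(n); print(n,m)
s=monitor.get_state(); print(s['clock'],s['eef_pos'],s['tool_rot'],s['finger_gap'],s['ft_force'])
E
```

```text
side {'mtx': array([[458.92538227,   0.        , 276.67548412],
       [  0.        , 458.92538227, 218.13791071],
       [  0.        ,   0.        ,   1.        ]]), 'position': array([ 0.45671017, -0.82700017,  0.74800087]), 'rotation': array([ 0.89824267, -0.04694482,  0.02351454, -0.43635232])}
top {'mtx': array([[435.3894219 ,   0.        , 280.04389064],
       [  0.        , 435.3894219 , 205.92224052],
       [  0.        ,   0.        ,   1.        ]]), 'position': array([0.07175541, 0.13449877, 1.17277468]), 'rotation': array([-0.6441744 ,  0.73635512, -0.15839222,  0.13316301])}
0.1 [ 0.22032601 -0.63750196  0.23880913] [ 9.86185806e-01  1.65640945e-01 -1.96178859e-04 -7.71323197e-04] 0.08772292424576088 [ 0.01282719 -0.16544806 -0.4809028 ]
```

View pics/side0.png

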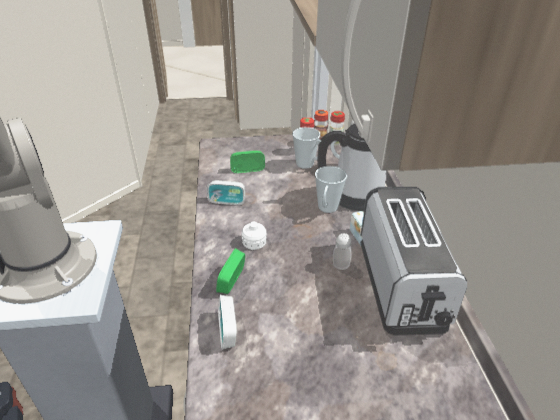

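View pics/top0.png

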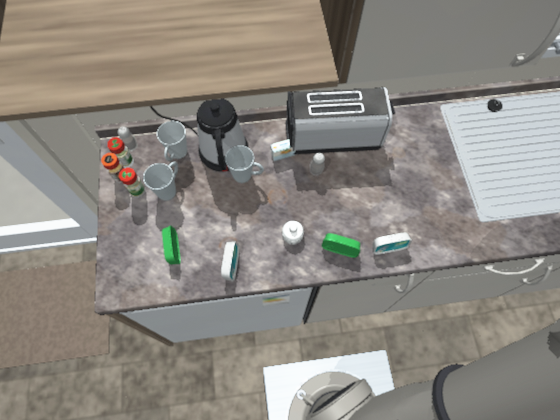

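The side view shows candidates for the tins: teal/white at side (227,192) and (228,322); green look-alikes at side (247,161) and (231,271). In the top view these are teal/white (231,260) and (392,243), green (171,245) and (341,245). The timer is at top (292,234), the salt shaker at (318,163) and the right-most mug at (241,165). I choose the two teal/white tins and check them in one crop.

```bash
cat > h.py <<'E'
import numpy as np,cv2
from rig import imaging
from scipy.spatial.transform import Rotation as R
C={n:imaging.camera_model(n) for n in("side","top")}
def ray(n,p):
    c=C[n]; d=R.from_quat(c['rotation']).apply(np.linalg.inv(c['mtx'])@[p[0],p[1],1.]); return c['position'],d/np.linalg.norm(d)
def plane(n,p,z):
    o,d=ray(n,p); return o+d*(z-o[2])/d[2]
def tri(ps,pt):
    o,d=ray("side",ps);q,e=ray("top",pt)
    t=np.linalg.lstsq(np.c_[d,-e],q-o,rcond=None)[0]
    a,b=o+t[0]*d,q+t[1]*e; return (a+b)/2,np.linalg.norm(a-b)
E
python3 - <<'E'
from h import *
s=cv2.imread("pics/side0.png");t=cv2.imread("pics/top0.png")
print([(n,R.from_quat(C[n]['rotation']).as_matrix()[:,2].round(2)) for n in C])
def cr(im,x,y):return cv2.resize(im[y:y+60,x:x+75],(400,300),interpolation=cv2.INTER_CUBIC)  # 5.33x,5x
m=np.vstack([np.hstack([cr(s,190,165),cr(s,190,292)]),np.hstack([cr(t,195,230),cr(t,355,215)])])
cv2.imwrite("pics/crop0.png",m)
for n,p,z in[("top",(231,260),.03),("top",(392,243),.03),("side",(227,192),.03),("side",(228,322),.03),("top",(171,245),.03),("top",(341,245),.03),("top",(292,234),.03),("side",(254,237),.03),("top",(318,163),.06),("top",(280,288),0),("top",(105,290),0)]:
    print(n,p,plane(n,p,z).round(3))
E
```

```text
[('side', array([ 0.08,  0.78, -0.62])), ('top', array([ 0.4 , -0.06, -0.91]))]
top (231, 260) [0.43  0.211 0.03 ]
top (392, 243) [ 0.42  -0.235  0.03 ]
side (227, 192) [0.431 0.21  0.03 ]
side (228, 322) [ 0.424 -0.237  0.03 ]
top (171, 245) [0.495 0.371 0.03 ]
top (341, 245) [ 0.433 -0.094  0.03 ]
top (292, 234) [0.483 0.036 0.03 ]
side (254, 237) [0.491 0.014 0.03 ]
top (318, 163) [ 0.68  -0.069  0.06 ]
top (280, 288) [0.343 0.088 0.   ]
top (105, 290) [0.401 0.558 0.   ]
```

View pics/crop0.png

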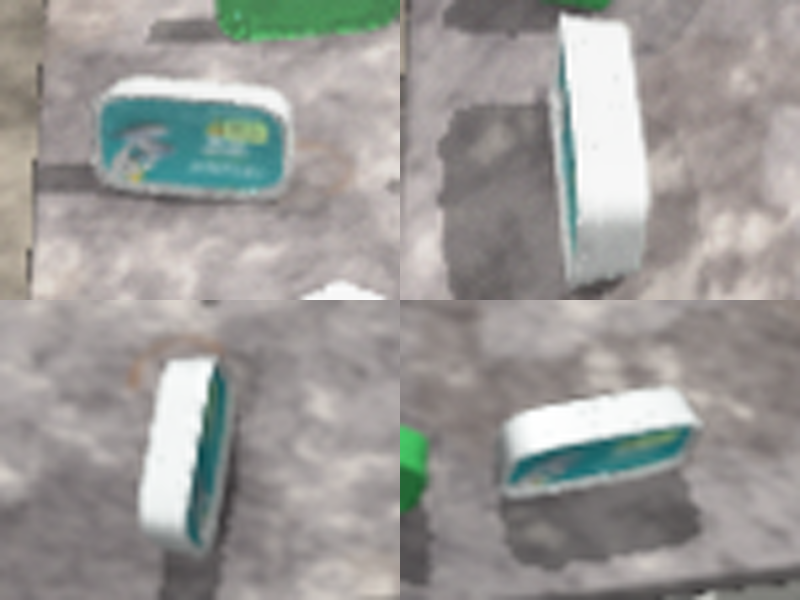

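The crop confirms both: teal printed lids. The left one faces the camera (−y) and the right one faces the robot (−x). Lid bottom edges are at side (208.8,202)–(244.4,204) and top (375.6,253)–(408.4,248).

```bash
python3 - <<'E'
from h import *
def crop(n,x0,y0,u,v):return (x0+u/5.333,y0+v/5.)
L=[[("side",190,165,103,185),("side",190,165,285,195)],[("top",355,215,110,188),("top",355,215,285,165)]]
for e in L:
    P=[plane(a[0],crop(*a),.004) for a in e]; d=P[1]-P[0]; print(np.round(P,3),np.linalg.norm(d).round(3)); 
    d/=np.linalg.norm(d); n=np.array([d[1],-d[0]]); print("normal +-",n.round(2))
# top lid edges z~.058
L=[[("side",190,165,105,97),("side",190,165,285,110)],[("top",355,215,115,160),("top",355,215,295,125)]]
for e in L: 
    P=[plane(a[0],crop(*a),.057) for a in e];print("topedge",np.round(P,3))
E
```

```text
[[0.38  0.204 0.004]
 [0.473 0.185 0.004]] 0.095
normal +- [-0.2  -0.98]
[[ 0.406 -0.191  0.004]
 [ 0.407 -0.286  0.004]] 0.095
normal +- [-1.   -0.01]
topedge [[0.386 0.211 0.057]
 [0.476 0.19  0.057]]
topedge [[ 0.406 -0.182  0.057]
 [ 0.413 -0.278  0.057]]
```

>>> {"op": "arm_command", "data": {"commands": [{"jaw": 0,"linear": [0,-40,0]},{"jaw": 0,"linear": [0,-40,0]},{"jaw": 0,"linear": [0,-40,0]}]}}

```text
invalid input at $.commands[0]: expected keys jaw, linear, twist
```

>>> {"op": "arm_command", "data": {"commands": [{"jaw": 0,"linear": [0,0,0],"twist": 0.111},{"jaw": 0,"linear": [0,0,0],"twist": 0.111},{"jaw": 0,"linear": [0,0,0],"twist": 0.111},{"jaw": 0,"linear": [10,-25,0],"twist": 0},{"jaw": 0,"linear": [10,-25,0],"twist": 0},{"jaw": 0,"linear": [10,-25,0],"twist": 0},{"jaw": 0,"linear": [10,-25,0],"twist": 0},{"jaw": 0,"linear": [10,-25,0],"twist": 0},{"jaw": 0,"linear": [10,-25,0],"twist": 0},{"jaw": 0,"linear": [10,-25,0],"twist": 0},{"jaw": 0,"linear": [10,-25,0],"twist": 0},{"jaw": 0,"linear": [10,-25,0],"twist": 0},{"jaw": 0,"linear": [10,-25,0],"twist": 0},{"jaw": 0,"linear": [10,-25,0],"twist": 0},{"jaw": 0,"linear": [10,-25,0],"twist": 0},{"jaw": 0,"linear": [10,-25,0],"twist": 0},{"jaw": 0,"linear": [10,-25,0],"twist": 0},{"jaw": 0,"linear": [10,-25,0],"twist": 0},{"jaw": 0,"linear": [0,-25,0],"twist": 0},{"jaw": 0,"linear": [0,0,0],"twist": 0}]}}

```text
clock: 2.1
eef_pos: [0.3708, -0.2349, 0.2394]
tool_rot: [1.0, 0.002, -0.0, -0.001]
ft_force: [0.3, -0.1, -0.3]
finger_gap: 0.0003
finger_force: 0.0
```

>>> {"op": "arm_command", "data": {"commands": [{"jaw": 0,"linear": [0,0,30],"twist": 0},{"jaw": 0,"linear": [0,0,30],"twist": 0},{"jaw": 0,"linear": [0,0,30],"twist": 0},{"jaw": 0,"linear": [0,0,30],"twist": 0},{"jaw": 0,"linear": [0,0,30],"twist": 0},{"jaw": 0,"linear": [0,0,30],"twist": 0},{"jaw": 0,"linear": [0,0,0],"twist": 0},{"jaw": 0,"linear": [0,0,0],"twist": 0}]}}

```text
clock: 2.9
eef_pos: [0.3703, -0.2385, 0.0597]
tool_rot: [1.0, -0.0, -0.001, -0.0]
ft_force: [-0.1, 0.3, 0.8]
finger_gap: 0.0
finger_force: 0.0
```

```bash
python3 - <<'E'
from h import *
a=imaging.capture("side")[150:410,150:430,::-1];b=imaging.capture("top")[150:410,180:460,::-1]
cv2.imwrite("pics/p1.png",cv2.resize(np.hstack([a,b]),(800,371)))
E
```

```text
(no output)
```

View pics/p1.png

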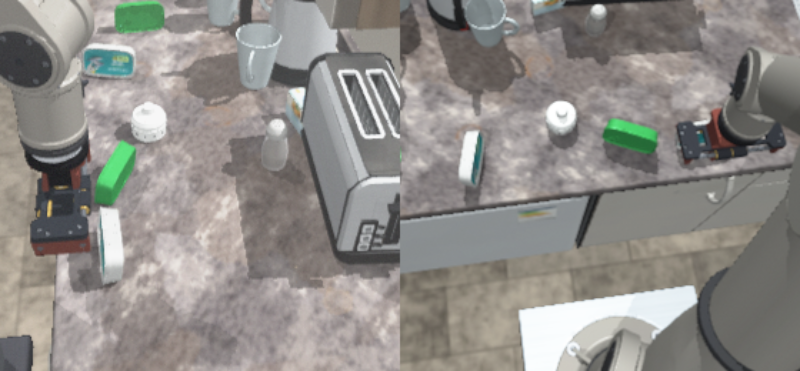

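The picture shows the gripper (crop 60,215) on the robot side of the right tin (crop 110,245), which still stands. I push ahead.

>>> {"op": "arm_command", "data": {"commands": [{"jaw": 0,"linear": [6,0,0],"twist": 0},{"jaw": 0,"linear": [6,0,0],"twist": 0},{"jaw": 0,"linear": [6,0,0],"twist": 0},{"jaw": 0,"linear": [6,0,0],"twist": 0},{"jaw": 0,"linear": [6,0,0],"twist": 0},{"jaw": 0,"linear": [6,0,0],"twist": 0},{"jaw": 0,"linear": [6,0,0],"twist": 0},{"jaw": 0,"linear": [6,0,0],"twist": 0},{"jaw": 0,"linear": [6,0,0],"twist": 0},{"jaw": 0,"linear": [6,0,0],"twist": 0},{"jaw": 0,"linear": [0,0,0],"twist": 0},{"jaw": 0,"linear": [0,0,0],"twist": 0}]}}

```text
clock: 4.2
eef_pos: [0.4305, -0.238, 0.0596]
tool_rot: [1.0, -0.0, -0.0, -0.0]
ft_force: [-0.4, 0.6, -0.8]
finger_gap: 0.0006
finger_force: 0.0
```

```bash
python3 - <<'E'
from h import *
a=imaging.capture("side")[150:410,150:430,::-1];b=imaging.capture("top")[150:410,180:460,::-1]
cv2.imwrite("pics/p2.png",cv2.resize(np.hstack([a,b]),(800,371)))
E
```

```text
(no output)
```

View pics/p2.png

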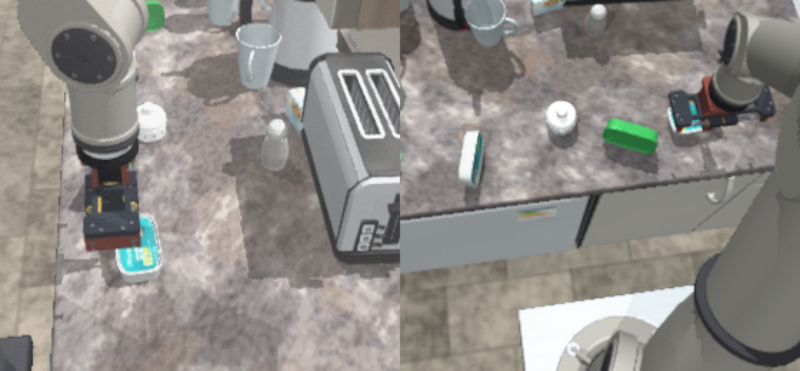

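The right tin lies flat lid up (crop 140,248). I lift and go over to the left one.

>>> {"op": "arm_command", "data": {"commands": [{"jaw": 0,"linear": [0,0,-30],"twist": 0},{"jaw": 0,"linear": [0,0,-30],"twist": 0},{"jaw": 0,"linear": [0,0,-30],"twist": 0},{"jaw": 0,"linear": [0,0,-30],"twist": 0},{"jaw": 0,"linear": [4,-24,0],"twist": 0},{"jaw": 0,"linear": [4,-24,0],"twist": 0},{"jaw": 0,"linear": [4,-24,0],"twist": 0},{"jaw": 0,"linear": [4,-24,0],"twist": 0},{"jaw": 0,"linear": [4,-24,0],"twist": 0},{"jaw": 0,"linear": [4,-24,0],"twist": 0},{"jaw": 0,"linear": [4,-24,0],"twist": 0},{"jaw": 0,"linear": [4,-24,0],"twist": 0},{"jaw": 0,"linear": [-5,-24,0],"twist": 0},{"jaw": 0,"linear": [-5,-24,0],"twist": 0},{"jaw": 0,"linear": [-5,-24,0],"twist": 0},{"jaw": 0,"linear": [-5,-24,0],"twist": 0},{"jaw": 0,"linear": [-5,-24,0],"twist": 0},{"jaw": 0,"linear": [-5,-24,0],"twist": 0},{"jaw": 0,"linear": [-5,-24,0],"twist": 0},{"jaw": 0,"linear": [-5,-24,0],"twist": 0}]}}

```text
clock: 6.3
eef_pos: [0.4221, 0.1465, 0.1796]
tool_rot: [1.0, -0.0, -0.0, 0.0]
ft_force: [0.8, 0.1, -0.3]
finger_gap: 0.0004
finger_force: 0.0
```

>>> {"op": "arm_command", "data": {"commands": [{"jaw": 0,"linear": [0,0,0],"twist": 0.1},{"jaw": 0,"linear": [0,0,0],"twist": 0.1},{"jaw": 0,"linear": [0,0,0],"twist": 0},{"jaw": 0,"linear": [0,0,0],"twist": 0}]}}

```text
clock: 6.7
eef_pos: [0.4225, 0.1457, 0.1796]
tool_rot: [0.995, -0.099, -0.0, 0.0]
ft_force: [0.8, 0.7, 0.4]
finger_gap: 0.0004
finger_force: 0.0
```

>>> {"op": "arm_command", "data": {"commands": [{"jaw": 0,"linear": [0,0,30],"twist": 0},{"jaw": 0,"linear": [0,0,30],"twist": 0},{"jaw": 0,"linear": [0,0,30],"twist": 0},{"jaw": 0,"linear": [0,0,30],"twist": 0},{"jaw": 0,"linear": [0,0,0],"twist": 0},{"jaw": 0,"linear": [0,0,0],"twist": 0},{"jaw": 0,"linear": [0,-6,0],"twist": 0},{"jaw": 0,"linear": [0,-6,0],"twist": 0},{"jaw": 0,"linear": [0,-6,0],"twist": 0},{"jaw": 0,"linear": [0,-6,0],"twist": 0},{"jaw": 0,"linear": [0,-6,0],"twist": 0},{"jaw": 0,"linear": [0,-6,0],"twist": 0},{"jaw": 0,"linear": [0,-6,0],"twist": 0},{"jaw": 0,"linear": [0,-6,0],"twist": 0},{"jaw": 0,"linear": [0,-6,0],"twist": 0},{"jaw": 0,"linear": [0,-6,0],"twist": 0},{"jaw": 0,"linear": [0,-6,0],"twist": 0},{"jaw": 0,"linear": [0,-6,0],"twist": 0},{"jaw": 0,"linear": [0,0,0],"twist": 0},{"jaw": 0,"linear": [0,0,0],"twist": 0}]}}

```text
clock: 8.7
eef_pos: [0.4369, 0.2165, 0.0596]
tool_rot: [0.995, -0.1, -0.0, 0.0]
ft_force: [-0.3, -0.1, 0.1]
finger_gap: 0.0005
finger_force: 0.0
```

```bash
python3 - <<'E'
from h import *
a=imaging.capture("side")[100:360,150:430,::-1];b=imaging.capture("top")[150:410,150:430,::-1]
cv2.imwrite("pics/p3.png",cv2.resize(np.hstack([a,b]),(800,371)))
E
```

```text
(no output)
```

View pics/p3.png

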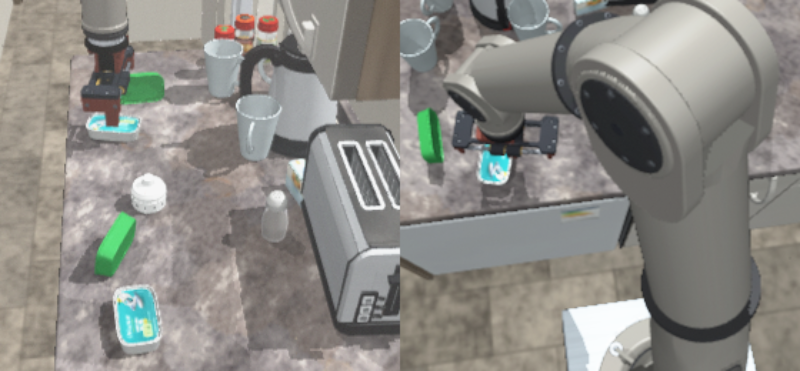

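Both tins look flat lid up: left at crop (112,126), right at (136,320). The timer, shaker and mug are unmoved. I retreat upward and check.

>>> {"op": "arm_command", "data": {"commands": [{"jaw": 0,"linear": [0,0,-30],"twist": 0},{"jaw": 0,"linear": [0,0,-30],"twist": 0},{"jaw": 0,"linear": [0,0,-30],"twist": 0},{"jaw": 0,"linear": [0,0,-30],"twist": 0},{"jaw": 0,"linear": [0,0,-30],"twist": 0},{"jaw": 0,"linear": [0,20,-20],"twist": 0},{"jaw": 0,"linear": [0,20,-20],"twist": 0},{"jaw": 0,"linear": [0,20,0],"twist": 0},{"jaw": 0,"linear": [0,20,0],"twist": 0},{"jaw": 0,"linear": [0,20,0],"twist": 0},{"jaw": 0,"linear": [0,0,0],"twist": 0},{"jaw": 0,"linear": [0,0,0],"twist": 0}]}}

```text
clock: 10.0
eef_pos: [0.4171, 0.1185, 0.2497]
tool_rot: [0.995, -0.1, 0.0, -0.0]
ft_force: [0.3, -0.4, 0.5]
finger_gap: 0.0008
finger_force: 0.0
```

```bash
python3 - <<'E'
from h import *
im={n:imaging.capture(n)[:,:,::-1] for n in C}
a=im["side"][100:360,150:430];b=im["top"][150:410,150:430]
cv2.imwrite("pics/p4.png",cv2.resize(np.hstack([a,b]),(800,371)))
E
```

```text
(no output)
```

View pics/p4.png

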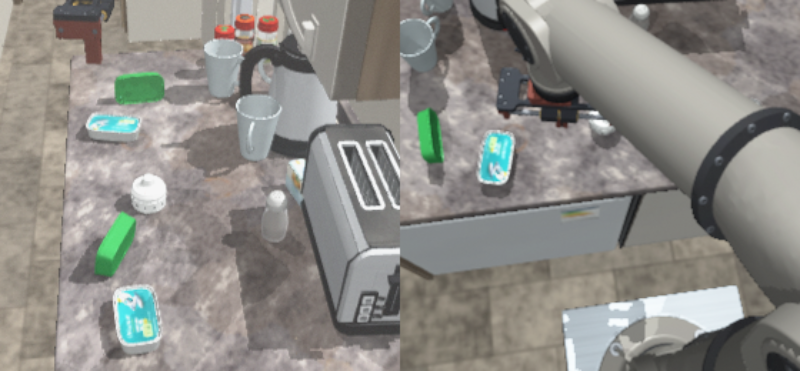

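Both tins lie flat lid up (side crop 113,126 and 136,320). The arm is clear and the other items are unmoved.

```bash
python3 -c "
from rig import r
print(r.hand_in())"
```

```text
the job is handed in; nothing more can be done
None
```

I pushed both tins over where they stood; in the last pictures they lie flat, lid up, with the timer, salt shaker and mug undisturbed, and I handed the job in at about 10 s (no verdict was returned).

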